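# Fill the bottle carrier and ratchet it tight

### The job

Stand the two spare amber bottles upright in the two empty pockets of the wooden carrier that lies in the packing clamp, one bottle per pocket. Then pump the clamp's pair of squeeze handles so that its jaw advances, meets the carrier and presses it up against the fixed stop, and stop when the sprung pressure plate on the jaw is pushed back about half of its travel; never let the springs go solid. Finish while still holding the handles squeezed with the carrier gripped like that: do not let go, and leave the other things on the table where they are.

Things in the scene. Friction and masses are not known exactly. Their poses are not given: they have to be found in the camera images.
- clamp: Packing clamp fixed to the table: wooden bed 470 x 100 mm, top 12 mm above the table, a steel stop at one end, a grey housing with a V of two squeeze handles at the other. Origin at table height mid-bed; its x axis is the way the jaw travels, towards the stop. Rails 8 mm high at y = +-34 mm. Housing: x -257 to -157 mm, y +-22 mm, 115 mm high; the toothed bar's tail reaches x = -332 mm.
- squeeze_point (a point): Midway between the two squeeze handles, 155 mm above the table. Each handle ends in a round cross bar, 12 mm thick, 44 mm long along clamp y. At rest the bars' centres are 27 mm either side of this point along clamp x, 154 mm high (67 mm over their outsides); fully squeezed 6 mm either side, 160 mm high (25 mm over outsides). Squeeze from above, fingers closing along clamp x.
- trigger (a joint): Turn of the coupled squeeze handles (both move equally, springs reopen them): 0 = open at rest, 0.39 rad = fully squeezed; needs under 12 N. A full squeeze moves the jaw forward about 12 mm (two 6 mm ratchet teeth; never over 18 mm). Opening the handles fully fetches the next teeth, while a holding pawl lets the jaw slip back one tooth at most.
- plate (a joint): How far the sprung pressure plate (aluminium, 56 x 34 mm) is pushed back towards the jaw block: 0 = free, 0.020 m = springs solid; 1 N per mm. It stays 0 until the plate meets the carrier. The goal asks for about 0.010.
- plate_face (a point): Centre of the pressing face of the pressure plate, 34 mm above the table; it moves along clamp x with the jaw. The carrier starts roughly 20 to 45 mm ahead of it.
- stop_face (a point): Centre of the face of the fixed stop at the far end of the bed, 32 mm above the table; the carrier starts 0 to 8 mm short of it.
- carrier: Loose plywood carrier lying on the bed, 225 x 60 x 40 mm high, 0.25 kg, an open box with a row of four pockets. Origin at the centre of its underside, x along its length, parallel to clamp x to within 1 degree. Walls, dividers and floor are 5 mm thick.
- carrier_near (a point): Middle of the carrier's end face that faces the jaw, 20 mm above its underside.
- carrier_end (a point): Middle of the carrier's end face that faces the stop, 20 mm above its underside.
- pocket0 (a point): Centre of the floor of the carrier's first pocket, the nearest to the jaw. Each pocket is 50 x 50 mm and 35 mm deep; the pitch is 55 mm. Two of the four pockets hold a bottle at the start, any two.
- pocket1 (a point): Centre of the floor of the second pocket.
- pocket2 (a point): Centre of the floor of the third pocket.
- pocket3 (a point): Centre of the floor of the fourth pocket, the nearest to the stop.
- bottle1: One of four identical small amber bottles with white caps: straight cylinders 42 mm in diameter and 88 mm high, cap included, about 0.06 kg. Origin at the centre of the underside, z up along the bottle. Two stand in the carrier, two stand loose on the table on the robot's side of the clamp.
- bottle2: As bottle1.
- bottle3: As bottle1.
- bottle4: As bottle1.
- squat_jar: Bystander: wider, lower amber jar, 60 mm in diameter and 55 mm high, standing between the spare bottles. Origin at its underside. Leave alone.
- tall_bottle: Bystander: clear bottle 56 mm in diameter, 150 mm high. Origin at its underside. Leave alone.
- tub: Bystander: white tub 110 mm in diameter, 65 mm high, beyond the clamp. Origin at its underside. Leave alone.
- milk_carton: Bystander: white carton 70 x 70 mm, 200 mm high. Origin at its underside. Leave alone.
- lid_stack: Bystander: stack of grey lids 100 mm in diameter, 24 mm high, beyond the clamp. Origin at its underside. Leave alone.
- spoon: Bystander: wooden-handled spoon, about 200 mm long and 25 mm high at most, lying to the left of the spare bottles. Leave alone.
Not all that is in view belongs to the job. What is shaped like the bottle3 but purple or turquoise is not meant. What is shaped like the bottle4 but yellow is not meant.

How it is judged:
On the way, in this order (a step that is already met when the one before it is completed fails the run):
1. all four pockets hold an upright bottle, let go, and the jaw has not yet met the carrier (distance between any of bottle1, bottle2, bottle3, bottle4 and pocket0 below 0.01 m and distance between any of bottle1, bottle2, bottle3, bottle4 and pocket1 below 0.01 m and distance between any of bottle1, bottle2, bottle3, bottle4 and pocket2 below 0.01 m and distance between any of bottle1, bottle2, bottle3, bottle4 and pocket3 below 0.01 m and angle between each of bottle1, bottle2, bottle3, bottle4's own z axis and vertical below 0.15 rad and contact force between the fingers and bottle1 below 0.3 N and contact force between the fingers and bottle2 below 0.3 N and contact force between the fingers and bottle3 below 0.3 N and contact force between the fingers and bottle4 below 0.3 N and value of joint plate below 0.002 m), for 0.2 s.
2. the jaw's pressure plate presses on the carrier (value of joint plate above 0.004 m), for 0.1 s.
At the end, for the whole second after the job is handed in: Four upright bottles, each within 10 mm of the centre of its pocket's floor; carrier within 4 mm of the stop; pressure plate pushed back 6 to 16 mm and steady; fingers still press the handles (over 1.5 N), squeezed over 0.03 rad; robot not touching the carrier (distance between any of bottle1, bottle2, bottle3, bottle4 and pocket0 below 0.01 m and distance between any of bottle1, bottle2, bottle3, bottle4 and pocket1 below 0.01 m and distance between any of bottle1, bottle2, bottle3, bottle4 and pocket2 below 0.01 m and distance between any of bottle1, bottle2, bottle3, bottle4 and pocket3 below 0.01 m and angle between each of bottle1, bottle2, bottle3, bottle4's own z axis and vertical below 0.15 rad and value of joint plate between 0.006 and 0.016 m and velocity of joint plate below 0.01 m/s and x of carrier_end in the frame of stop_face above -0.004 m and value of joint trigger above 0.03 rad and contact force between the fingers and clamp above 1.5 N and contact force between each of the arm, the fingers and carrier below 0.5 N); the arm keeps its last pose, push and grip.
It fails at once if the pressure plate's springs go solid (pushed back over 18.5 mm): the carrier is crushed (value of joint plate above 0.0185 m).
It fails at once if a bottle is tipped over (angle between any of bottle1, bottle2, bottle3, bottle4's own z axis and vertical above 0.7 rad).
It fails at once if a bystander is moved by more than 25 mm (spoon 30 mm) (distance of any of squat_jar, tall_bottle, tub, milk_carton, lid_stack from where it was at the start of the episode above 0.025 m or distance of spoon from where it was at the start of the episode above 0.03 m).
It also fails if it takes over 64 s, if anything falls off the work surface, if the arm or the gripper's body presses on something with over 40 N, if the wrist force passes 120 N, or if a joint passes its speed limit or range.

### The arm

A 6-joint arm with a two-finger parallel gripper is mounted at the origin on the work surface. World frame = base frame: x ahead of the robot, y to its left, z up, the work surface at z = 0. Lengths are in m, angles in rad, forces in N, time in s.
With the tool pointing down it reaches from about 0.25 to 0.725 m from the base axis. Payload 9.7 kg.
Tool frame: the origin (TCP) lies midway between the tips of the shut fingers; the grasp point (between the pads) lies ctrl.grip_depth behind it (ctrl.grip_depth is the distance from the TCP to the grasp point, in m); z points along the fingers, y is the line along which they close (so a half turn about z gives the same grasp; the last joint's range is limited). The gripper opens to 85 mm and grips with 20 to 120 N. Pads are 22 mm wide; open, the fingers measure 114 mm over their backs; the gripper's body (76 mm by 85 mm) begins 54 mm behind the grasp point. The pads swing forward as they close: fully open they stand 13 mm farther back than shut.
Start: joints at [1.116, 0.087, 0.176, 1.66, 0, 1.571], TCP at [0.242, 0.494, 0.208] pointing down, gripper open.
Joint ranges: [-3.13, 3.13], [-0.85, 1.81], [-1.15, 1.24], [-2.2, 2.28], [-1.44, 1.52], [-3.14, 3.14]. Speed limits (rad/s): [2.22, 2.22, 2.57, 3.14, 3.14, 3.14].

### API

Orientations are given as [roll, pitch, yaw] about the fixed x, y, z axes, in that order (R = Rz(yaw) Ry(pitch) Rx(roll)).
In Python, from cell import ctrl gives the robot as it stands.
- The arm moves only by the tool send_rows, never from a script. Its argument "plan" is a list of rows, each a list of 2 entries, a list of its own where there are three numbers: the shift along the tool's x, y, z as a fraction of full scale, then the turn, a rotation vector about the tool's x, y, z as a fraction of full scale. A call has 1 to 10 rows; each row is the pose to reach, as a shift and turn from the pose commanded when the call began, along the tool's axes at that moment; what a row does not reach only later rows make up. Full scale, the value 1, is 0.3 m for a shift and 1.5 rad for a turn. A row lasts 1/8 s, in which the tool goes at most 62.5 mm and 10.7 degrees, less where a joint would pass 70% of its speed; a pose out of reach is approached as far as the arm can. A call with a number of a shift or a turn outside -1 to 1 is refused whole. A call with a gripper value outside its range is refused whole. "claw" is the closure, from 0 (fully open) to 1 (shut), set as the call begins (left out, the last holds). The fingers move at their own pace and stop on an object; "newtons" is the grip in N (left out, the last holds). Time passes only in rows, so rows that repeat a pose let the fingers close. It gives the time, the measured TCP pose, the force, the opening and the grip force at its end, in the units of the state.
- ctrl.observe(): the state, without advancing time (a new reading comes with each control period).
- ctrl.get_image(name): name is "scene" or "top" or "wrist"; returns (picture, depth): 400x640x3 uint8, red, green, blue; 400x640 float32, m along the optical axis (not along the pixel's ray), 0 where there is no reading.
- ctrl.camera_model(name): a dict with "K" (3x3 intrinsics, pixels), "T" (4x4, takes a point from camera to world coordinates). Camera axes: x right, y up, looking along -z (the intrinsics and any distortion apply to the point x, -y, -z); pixel columns grow to the right and rows downward; lengths in m; the calibration is good to about 2 mm. A picture is of the moment at which its call begins: read the wrist's pose just before it. camera_model takes no time and is no camera call; for the wrist camera it gives the pose at the moment of the call.
- ctrl.close_job(): hands the job in; it is judged then, once.
Trained networks look in the newest picture that a camera, given by its name, has taken for a name from the list of things; names that differ only in an ending like _2 or _b are one class to them, and where a whole thing is asked for, a point or a joint stands for the part that bears it (a point fixed in the world has none). Each returns a list of dicts, best first, with "confidence" (0 to 1); they miss things now and then, are a little off and sometimes report something else, mostly with a low value. They report only what shows in the picture. A call takes as long as a camera call. They do not tell look-alikes from the thing itself.
- ctrl.boxes_of(camera, thing): "box" ([centre column, centre row, width, height] in pixels, round what is visible of it).
The state is a dict: "time_s": time; "joint_pos": joint angles; "joint_velocities": joint speeds; "tau": joint torques, N m; "tool_pos": TCP position; "eef_rot": TCP orientation; "ft_force": force on the tool from outside, world axes, zero at the start; "moment": the same for the moment, N m; "width": opening from 0.0 (shut) to 1.0 (fully open); "finger_force": force on a finger pad.
Only numpy, scipy, OpenCV 4.12 (cv2) and the standard library are available. Lean on these libraries where they do the work, as an engineer would, in place of code of your own. Each camera call takes 0.05 s, during which the arm holds its last target. There are 200 camera calls.

## Working session

There is one attempt and no reset: what is moved stays moved. The work goes in short steps, Python scripts to look and compute and a tool call to move; the robot and the scene stay as the last step left them, time stands still between calls to the robot, and variables do not carry over. Pictures are saved under pics/ and viewed, at most 10 in all, crops included, and the job is handed in when it is done.

Besides the shell and the picture viewer there is one more tool, called as a command line: name --argument value ..., lists and objects as JSON in quotes. send_rows: Moves the arm, as the interface text tells. Shift numbers are shares of 0.3 m and turn numbers shares of 1.5 rad, none past 1 either way. Its arguments: {"type":"object","properties":{"plan":{"type":"array"},"claw":{"type":"number"},"newtons":{"type":"number"}},"required":["plan"]}

```bash
mkdir -p pics; cat > h.py <<'E'
import numpy as np, cv2
from cell import ctrl
def shot(cam,fn=None):
    im,d=ctrl.get_image(cam)
    if fn: cv2.imwrite('pics/'+fn,im[:,:,::-1])
    return im,d,ctrl.camera_model(cam)
def unproj(m,u,v,d):
    K=np.array(m['K']);T=np.array(m['T'])
    u,v,d=map(lambda a:np.asarray(a,float),(u,v,d))
    p=np.stack([(u-K[0,2])/K[0,0]*d,-(v-K[1,2])/K[1,1]*d,-d,np.ones_like(d)],-1)
    return (p@T.T)[...,:3]
def cloud(m,d):
    v,u=np.mgrid[0:400,0:640]; return unproj(m,u,v,d)
E
python3 - <<'E'
from h import *
print(ctrl.observe(), ctrl.grip_depth)
for c in('top','scene'):
    im,d,m=shot(c,c+'.png'); np.savez(c+'.npz',im=im,d=d,K=m['K'],T=m['T'])
    print(c,m)
    P=cloud(m,d)
    for t in ['bottle1','carrier','clamp','squeeze_point','plate_face','stop_face','squat_jar','tall_bottle','milk_carton','spoon']:
        for b in ctrl.boxes_of(c,t)[:7]:
            x,y,w,h=b['box']; u,v=int(x),int(y)
            print(t,round(b['confidence'],2),np.round(b['box']),P[v,u].round(3) if d[v,u]>0 else None)
E
```

```text
{'time_s': 0.0, 'joint_pos': array([ 1.11599402e+00,  8.74371049e-02,  1.75124062e-01,  1.65980524e+00,
       -1.93454948e-05,  1.57081074e+00]), 'joint_velocities': array([-0.00155754, -0.00012452, -0.00185267, -0.00040588,  0.00042839,
        0.00033357]), 'tau': array([ 3.91399866e-03, -5.20391071e+01,  4.64793599e+01,  1.67083705e-02,
        2.33581732e-04,  6.83754067e-07]), 'tool_pos': array([0.24149463, 0.4938488 , 0.20759055]), 'eef_rot': array([-3.14027070e+00,  1.93645376e-05,  2.68677595e+00]), 'ft_force': array([-0.4315696 ,  0.34339476, -0.14367627]), 'moment': array([-0.03149385, -0.01062947, -0.0111243 ]), 'finger_force': 0.0, 'width': 0.9955498815688367} 0.0187
top {'K': array([[478.19731887,   0.        , 317.19349131],
       [  0.        , 478.19731887, 202.24768448],
       [  0.        ,   0.        ,   1.        ]]), 'T': array([[ 0.0178611 ,  0.98556859, -0.16833165,  0.3617772 ],
       [-0.99979071,  0.01592551, -0.01284182,  0.02587531],
       [-0.00997573,  0.16852579,  0.98564676,  1.48002523],
       [ 0.        ,  0.        ,  0.        ,  1.        
[... 2147 characters left out ...]
.57 [402. 247.  45.  48.] [0.817 0.106 0.063]
clamp 0.75 [366. 146.  44.  26.] [0.445 0.389 0.014]
squeeze_point 0.76 [318. 240. 160. 103.] [ 0.617 -0.007  0.014]
squeeze_point 0.31 [281. 240.  17.  34.] [ 0.592 -0.117  0.092]
plate_face 0.7 [310. 240.  13.  18.] [ 0.623 -0.043  0.049]
plate_face 0.15 [222. 238.  22.  31.] [ 0.466 -0.218  0.072]
stop_face 0.93 [318. 240. 157. 103.] [ 0.617 -0.007  0.014]
stop_face 0.41 [351. 215.  69.  52.] [0.644 0.098 0.06 ]
squat_jar 0.92 [279. 200.  18.  22.] [ 0.456 -0.01   0.055]
tall_bottle 0.71 [173. 274.  30.  45.] [ 0.49  -0.377  0.099]
milk_carton 0.95 [433. 155.  42.  58.] [0.697 0.391 0.134]
spoon 0.6 [368. 144.  48.  29.] [ 0.429  0.413 -0.001]
```

```bash
python3 - <<'E'
import cv2,numpy as np
for c,(x0,x1,y0,y1) in dict(top=(170,490,110,310),scene=(150,470,110,310)).items():
    im=np.load(c+'.npz')['im'][y0:y1,x0:x1,::-1]
    cv2.imwrite(f'pics/{c}_c.png',cv2.resize(im,None,fx=2.5,fy=2.5,interpolation=cv2.INTER_CUBIC))
E
```

```text
(no output)
```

View pics/top_c.png

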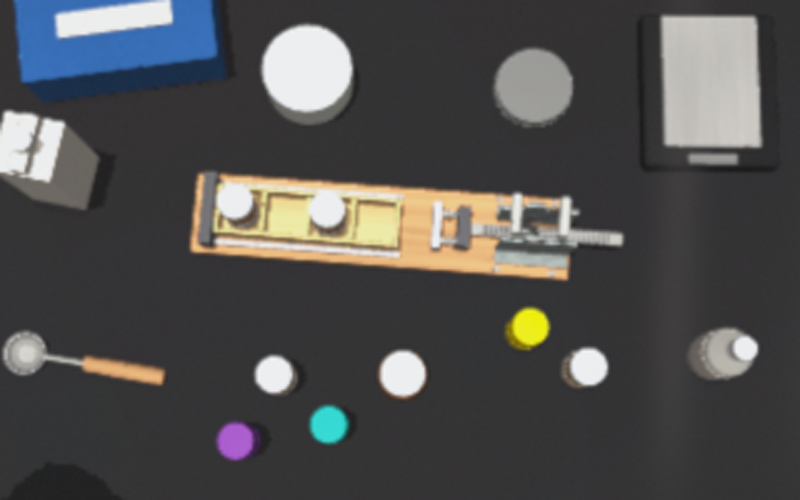

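View pics/scene_c.png

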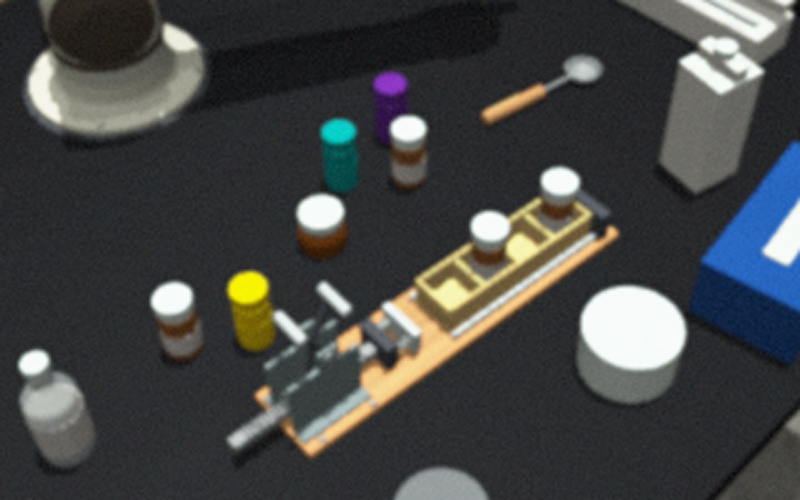

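The top picture shows the spares at full-frame pixels (280,258) and (405,256). Pockets 1 and 3 are filled, so 0 and 2 are empty. The yellow, purple and turquoise decoys are at (381,243), (264,285) and (301,279).

```bash
cat >> h.py <<'E'
def meas(c,im,d,m,tag=''):
    P=cloud(m,d); ok=d>0; X,Y,Z=P[...,0],P[...,1],P[...,2]
    def near(x,y,r): return ok&(np.hypot(X-x,Y-y)<r)
    for n,(x,y) in dict(s1=(.437,.149),s2=(.449,-.209)).items():
        q=P[near(x,y,.045)&(Z>.078)&(Z<.1)]
        if len(q)>20: print(tag,n,len(q),cv2.minEnclosingCircle(q[:,:2].astype(np.float32)),np.median(q,0).round(4))
    hsv=cv2.cvtColor(im,cv2.COLOR_RGB2HSV)
    q=P[ok&(Z>.042)&(Z<.062)&(X>.56)&(X<.68)&(Y>-.01)&(Y<.235)&(hsv[...,1]>60)]
    if len(q)>50: print(tag,'carrier',len(q),cv2.minAreaRect(q[:,:2].astype(np.float32)),np.median(q[:,2]))
    q=P[ok&(Z>.13)&(Z<.19)&(X>.54)&(X<.68)&(Y>-.25)&(Y<-.04)]
    print(tag,'handles',len(q))
    if len(q)>30:
        k=cv2.kmeans(q[:,:2].astype(np.float32),2,None,(3,50,1e-5),5,cv2.KMEANS_PP_CENTERS)
        print(k[2]); print([cv2.minAreaRect(q[k[1][:,0]==i,:2].astype(np.float32)) for i in(0,1)])
    q=P[ok&(Z>.009)&(Z<.016)&(X>.54)&(X<.69)&(Y>-.22)&(Y<.26)]
    if len(q)>200: print(tag,'bed',cv2.minAreaRect(q[:,:2].astype(np.float32)))
E
python3 - <<'E'
from h import *
for c in('top','scene'):
    z=np.load(c+'.npz'); meas(c,z['im'],z['d'],z,c)
E
```

```text
top s1 162 ((0.4297190308570862, 0.15044856071472168), 0.020955495536327362) [0.4286 0.1513 0.0864]
top s2 166 ((0.4445092976093292, -0.2139667421579361), 0.020989203825592995) [ 0.4448 -0.2138  0.0862]
top carrier 355 ((0.6241188049316406, 0.12094438821077347), (0.22785066068172455, 0.060570552945137024), 85.92452239990234) 0.04881865461092194
top handles 153
[[ 0.60954356 -0.17575626]
 [ 0.6089647  -0.12404884]]
[((0.6078449487686157, -0.17307361960411072), (0.019888954237103462, 0.04389147832989693), 83.35919189453125), ((0.6100454926490784, -0.12855607271194458), (0.022175680845975876, 0.04138129949569702), 84.94476318359375)]
top bed ((0.6227005124092102, 0.028478220105171204), (0.4640064835548401, 0.12403304874897003), 89.24214172363281)
scene s1 133 ((0.4314311146736145, 0.15191110968589783), 0.023281792178750038) [0.4341 0.1483 0.0885]
scene s2 184 ((0.44668713212013245, -0.21390949189662933), 0.022334370762109756) [ 0.4497 -0.2148  0.0888]
scene carrier 564 ((0.6269969344139099, 0.12107816338539124), (0.23093895614147186, 0.06389561295509338), 85.95046997070312) 0.050037707873840265
scene handles 198
[[ 0.61253625 -0.17664418]
 [ 0.61276096 -0.12595986]]
[((0.6105584502220154, -0.17173120379447937), (0.0222930908203125, 0.04784568026661873), 89.18803405761719), ((0.6124424338340759, -0.12864184379577637), (0.02395598776638508, 0.04389343038201332), 85.66893768310547)]
scene bed ((0.6220911145210266, 0.028409942984580994), (0.4683068096637726, 0.10205818712711334), 86.7227783203125)
```

```bash
cat >> h.py <<'E'
from scipy.spatial.transform import Rotation as Ro
def go(pts,yaw=None):
    s=ctrl.observe(); R=Ro.from_euler('xyz',s['eef_rot']); p=s['tool_pos']
    for q in pts: print(q,'->',(R.inv().apply(np.array(q)-p)/.3).round(4))
    if yaw is not None: print('turn',((Ro.from_euler('xyz',[np.pi,0,yaw]).as_matrix()),)and ((R.inv()*Ro.from_euler('xyz',[np.pi,0,yaw])).as_rotvec()/1.5).round(4))
E
python3 -c "
from h import *
go([(.33,.32,.2),(.4305,.151,.2)],1.5)"
```

```text
(0.33, 0.32, 0.2) -> [-0.5196 -0.3919  0.0276]
(0.4305, 0.151, 0.2) -> [-1.068  -0.7508  0.0276]
turn [-0.     -0.      0.7912]
```

send_rows --plan '[[[-0.15, -0.1, 0.02], [0, 0, 0.11]], [[-0.3, -0.2, 0.02], [0, 0, 0.23]], [[-0.45, -0.3, 0.02], [0, 0, 0.34]], [[-0.6, -0.41, 0.02], [0, 0, 0.45]], [[-0.75, -0.52, 0.02], [0, 0, 0.56]], [[-0.88, -0.62, 0.02], [0, 0, 0.67]], [[-0.95, -0.67, 0.02], [0, 0, 0.75]], [[-1, -0.75, 0.02], [0, 0, 0.79]], [[-1, -0.75, 0.02], [0, 0, 0.791]], [[-1, -0.75, 0.02], [0, 0, 0.791]]]' --claw 0 --newtons 30

```text
time_s: 2.35
tool_pos: [0.4123, 0.1605, 0.2024]
eef_rot: [3.141, -0.0, 1.501]
ft_force: [-0.3, 1.1, 0.0]
width: 1.0
finger_force: 0.0
```

```bash
python3 - <<'E'
from h import *
im,d,m=shot('wrist','w1.png'); print(ctrl.observe()['tool_pos'],m); meas('wrist',im,d,m,'w')
go([(.4305,.151,.1),(.4305,.151,.041)],1.5)
E
```

```text
[0.41220817 0.16072018 0.20230589] {'K': array([[308.28142221,   0.        , 317.03159   ],
       [  0.        , 308.28142221, 196.12201926],
       [  0.        ,   0.        ,   1.        ]]), 'T': array([[ 9.97587879e-01,  6.69248984e-02,  1.84250397e-02,
         4.18182280e-01],
       [-6.94148653e-02,  9.61710540e-01,  2.65130938e-01,
         2.28533359e-01],
       [ 2.43062551e-05, -2.65770381e-01,  9.64036360e-01,
         3.68136617e-01],
       [ 0.00000000e+00,  0.00000000e+00,  0.00000000e+00,
         1.00000000e+00]])}
w s1 1521 ((0.433694064617157, 0.15275336802005768), 0.021035687997937202) [0.4336 0.154  0.0882]
w carrier 3781 ((0.6287851929664612, 0.12107758969068527), (0.22499482333660126, 0.06142408773303032), 86.12107849121094) 0.05030244141818496
w handles 0
w bed ((0.6256421804428101, 0.05625292658805847), (0.4132665991783142, 0.10057055205106735), 86.8327407836914)
(0.4305, 0.151, 0.1) -> [-0.0282  0.0631  0.341 ]
(0.4305, 0.151, 0.041) -> [-0.0282  0.063   0.5377]
turn [ 0.     -0.0001  0.0009]
```

View pics/w1.png

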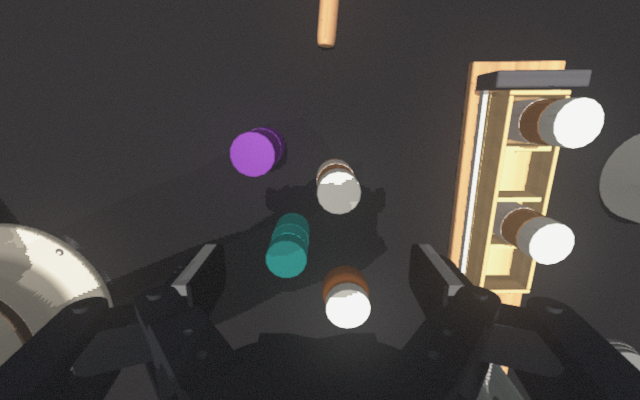

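The wrist view shows the spare bottle at (339,192) between the fingers, with no neighbour in the finger paths. Pockets 0 (505,265) and 2 (517,170) are empty. I'll grasp it now.

send_rows --plan '[[[-0.022, 0.067, 0.02], [0, 0, 0]], [[-0.022, 0.067, 0.18], [0, 0, 0]], [[-0.022, 0.067, 0.34], [0, 0, 0]], [[-0.022, 0.067, 0.48], [0, 0, 0]], [[-0.022, 0.067, 0.538], [0, 0, 0]], [[-0.022, 0.067, 0.538], [0, 0, 0]]]'

```text
time_s: 3.15
tool_pos: [0.4317, 0.1521, 0.0404]
eef_rot: [-3.14, 0.001, 1.501]
ft_force: [0.8, -1.0, 0.6]
width: 0.997
finger_force: 0.0
```

send_rows --plan '[[[0, 0, 0], [0, 0, 0]], [[0, 0, 0], [0, 0, 0]], [[0, 0, 0], [0, 0, 0]], [[0, 0, 0], [0, 0, 0]], [[0, 0, 0], [0, 0, 0]]]' --claw 1 --newtons 30

```text
time_s: 3.78
tool_pos: [0.4326, 0.1525, 0.0423]
eef_rot: [3.139, -0.001, 1.5]
ft_force: [-1.3, -0.9, 5.6]
width: 0.481
finger_force: 29.9
```

send_rows --plan '[[[0, 0, -0.1], [0, 0, 0]], [[0, 0, -0.25], [0, 0, 0]], [[0, 0, -0.42], [0, 0, 0]], [[0, 0, -0.42], [0, 0, 0]]]'

```text
time_s: 4.28
tool_pos: [0.4336, 0.1528, 0.1712]
eef_rot: [3.135, -0.003, 1.5]
ft_force: [-0.1, -0.4, -1.6]
width: 0.475
finger_force: 30.6
```

```bash
python3 - <<'E'
from h import *
go([(.6289,.1485,.167),(.6289,.1485,.12),(.6289,.1485,.058)],1.502)
E
```

```text
(0.6289, 0.1485, 0.167) -> [0.0315 0.6503 0.0181]
(0.6289, 0.1485, 0.12) -> [0.0311 0.6493 0.1748]
(0.6289, 0.1485, 0.058) -> [0.0306 0.648  0.3814]
turn [ 0.0042 -0.0018 -0.0011]
```

send_rows --plan '[[[0.005, 0.12, 0], [0, 0, 0]], [[0.01, 0.27, 0], [0, 0, 0]], [[0.02, 0.42, 0], [0, 0, 0]], [[0.03, 0.55, 0], [0, 0, 0]], [[0.032, 0.63, 0], [0, 0, 0]], [[0.032, 0.655, 0], [0, 0, 0]], [[0.032, 0.655, 0], [0, 0, 0]], [[0.032, 0.655, 0.07], [0, 0, 0]], [[0.032, 0.655, 0.07], [0, 0, 0]], [[0.032, 0.655, 0.07], [0, 0, 0]]]'

```text
time_s: 5.52
tool_pos: [0.6281, 0.148, 0.1469]
eef_rot: [3.141, -0.0, 1.501]
ft_force: [-0.1, 1.0, 0.1]
width: 0.477
finger_force: 30.7
```

```bash
python3 - <<'E'
from h import *
o=ctrl.observe();print(o['tool_pos'],o['eef_rot'],o['ft_force'])
im,d,m=shot('wrist','w2.png'); meas('wrist',im,d,m,'w')
P=cloud(m,d)
# filled-bottle caps
for n,a in dict(b1=-27.5,b3=82.5).items():
    c=np.array([.6275,.121])+a/1000*np.array([.069,.9976])
    q=P[(d>0)&(np.hypot(P[...,0]-c[0],P[...,1]-c[1])<.03)&(P[...,2]>.098)&(P[...,2]<.112)]
    if len(q)>20: print(n,len(q),cv2.minEnclosingCircle(q[:,:2].astype(np.float32)))
E
```

```text
[0.62811019 0.14802674 0.14690907] [ 3.14091530e+00 -2.20976943e-04  1.50055974e+00] [-0.06689619  1.02673682  0.07989924]
w carrier 2870 ((0.63516765832901, 0.12183009833097458), (0.22791755199432373, 0.07193101197481155), 85.81124114990234) 0.051955745032938844
w handles 0
w bed ((0.6299213171005249, 0.11224153637886047), (0.30069348216056824, 0.10024894773960114), 86.6822509765625)
b3 3104 ((0.6351595520973206, 0.20321641862392426), 0.020953655242919922)
```

View pics/w2.png

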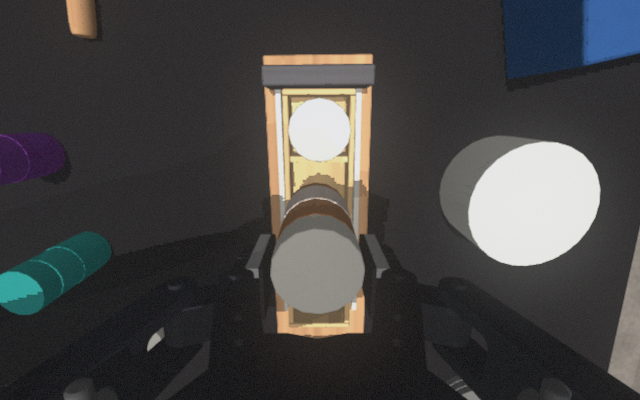

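The view shows the held bottle over pocket 2 at (318,250), with the filled pocket 3 at (319,130). I'll work out the lateral offset between them.

```bash
python3 - <<'E'
from h import *
im,d,m=shot('wrist'); P=cloud(m,d)
o=ctrl.observe(); print(o['tool_pos'])
u=np.array([.069,.9976]);n=np.array([.9976,-.069]);c=np.array([.6275,.121])
A=(P[...,:2]-c)@u; B=(P[...,:2]-c)@n; Z=P[...,2]; ok=d>0
for lo,hi in((.06,.11),(.06,.105)):
    q=ok&(Z>.047)&(Z<.057)&(A>lo)&(A<hi)&(abs(B)<.045)
    print('rim across',np.percentile(B[q],[0.5,2,98,99.5]).round(4), 'along max',np.percentile(A[ok&(Z>.047)&(Z<.057)&(abs(B)<.025)&(A<.125)],[99.5]))
q=ok&(Z>.047)&(Z<.057)&(abs(B)<.02)&(A>.03)&(A<.07); print('divider2/3 A',np.percentile(A[q],[2,50,98]) if q.any() else None)
for z0 in np.arange(.10,.17,.005):
    q=ok&(Z>z0)&(Z<z0+.005)&(abs(A-.0275)<.03)&(abs(B)<.024)
    if q.sum()>30: print(round(z0,3),q.sum(),np.percentile(A[q],[1,99]).round(4),np.percentile(B[q],[1,99]).round(4))
q=ok&(Z>.18)&(Z<.205)&(abs(A-.0275)<.03)&(abs(B)<.03); 
if q.sum()>30: print('cap',cv2.minEnclosingCircle(np.c_[A[q],B[q]].astype(np.float32)),np.median(Z[q]))
q=ok&(Z>.1)&(Z<.112)&(abs(A-.0825)<.03)&(abs(B)<.03); print('b3',cv2.minEnclosingCircle(np.c_[A[q],B[q]].astype(np.float32)))
E
```

```text
[0.62857456 0.14806539 0.14709151]
rim across [-0.0279 -0.0277  0.0316  0.0318] along max [0.12479487]
rim across [-0.028  -0.0278  0.0317  0.0318] along max [0.12479487]
divider2/3 A [0.05260354 0.05432347 0.05703076]
0.105 49 [0.0379 0.0481] [-0.0161  0.0174]
0.11 56 [0.0408 0.0484] [-0.0154  0.0135]
0.115 58 [0.0369 0.0485] [-0.0185  0.0175]
0.12 103 [0.0348 0.0485] [-0.0187  0.0192]
0.125 108 [0.0343 0.0486] [-0.0189  0.0193]
0.13 116 [0.0358 0.0485] [-0.0177  0.0192]
0.135 125 [0.0372 0.0488] [-0.0184  0.0184]
0.14 133 [0.0354 0.0487] [-0.0184  0.0192]
0.145 262 [0.0322 0.0486] [-0.0196  0.0207]
0.15 149 [0.0352 0.0482] [-0.0186  0.0187]
0.155 178 [0.0345 0.0481] [-0.019   0.0189]
0.16 193 [0.0356 0.0484] [-0.0184  0.0188]
0.165 213 [0.035  0.0482] [-0.0187  0.0187]
0.17 248 [0.0322 0.0481] [-0.0198  0.0212]
cap ((0.03426875174045563, 1.0468065738677979e-05), 0.030085336416959763) 0.19293009000907002
b3 ((0.082480788230896, 0.0019405129132792354), 0.020996950566768646)
```

send_rows --plan '[[[0, 0.006, 0], [0, 0, 0]], [[0, 0.006, 0.08], [0, 0, 0]], [[0, 0.006, 0.16], [0, 0, 0]], [[0, 0.006, 0.21], [0, 0, 0]], [[0, 0.006, 0.25], [0, 0, 0]], [[0, 0.006, 0.28], [0, 0, 0]], [[0, 0.006, 0.285], [0, 0, 0]]]'

```text
time_s: 6.5
tool_pos: [0.6302, 0.1478, 0.06]
eef_rot: [-3.141, 0.0, 1.5]
ft_force: [0.4, 0.1, 0.3]
width: 0.477
finger_force: 30.7
```

send_rows --plan '[[[0, 0, 0.006], [0, 0, 0]], [[0, 0, 0.006], [0, 0, 0]]]'

```text
time_s: 6.75
tool_pos: [0.6307, 0.1479, 0.0594]
eef_rot: [3.14, -0.0, 1.5]
ft_force: [-1.7, 0.8, 2.4]
width: 0.484
finger_force: 30.9
```

send_rows --plan '[[[0, 0, 0], [0, 0, 0]], [[0, 0, 0], [0, 0, 0]], [[0, 0, 0], [0, 0, 0]], [[0, 0, 0], [0, 0, 0]]]' --claw 0

```text
time_s: 7.25
tool_pos: [0.6304, 0.1478, 0.0586]
eef_rot: [-3.142, -0.0, 1.5]
ft_force: [-0.2, 0.8, 0.7]
width: 1.0
finger_force: 0.0
```

send_rows --plan '[[[0, 0, -0.1], [0, 0, 0]], [[0, 0, -0.25], [0, 0, 0]], [[0, 0, -0.4], [0, 0, 0]], [[0, 0, -0.48], [0, 0, 0]], [[0, 0, -0.48], [0, 0, 0]]]'

```text
time_s: 7.88
tool_pos: [0.6312, 0.148, 0.2047]
eef_rot: [3.138, -0.001, 1.5]
ft_force: [0.8, -0.4, 0.5]
width: 1.002
finger_force: 0.0
```

```bash
python3 - <<'E'
from h import *
go([(.4475,-.12,.2),(.4475,-.2135,.2)],1.502)
E
```

```text
(0.4475, -0.12, 0.2) -> [-0.9343 -0.5479  0.0128]
(0.4475, -0.2135, 0.2) -> [-1.2452 -0.5259  0.0126]
turn [ 0.0023 -0.0007 -0.0011]
```

send_rows --plan '[[[-0.08, -0.06, 0.01], [0, 0, 0]], [[-0.22, -0.15, 0.01], [0, 0, 0]], [[-0.38, -0.24, 0.01], [0, 0, 0]], [[-0.54, -0.33, 0.01], [0, 0, 0]], [[-0.7, -0.42, 0.01], [0, 0, 0]], [[-0.86, -0.5, 0.01], [0, 0, 0]], [[-1, -0.525, 0.01], [0, 0, 0]], [[-1, -0.525, 0.01], [0, 0, 0]], [[-1, -0.525, 0.01], [0, 0, 0]]]'

```text
time_s: 9.0
tool_pos: [0.4518, -0.1401, 0.1986]
eef_rot: [-3.14, -0.001, 1.5]
ft_force: [0.3, 0.7, -0.0]
width: 0.999
finger_force: 0.0
```

send_rows --plan '[[[-0.1, 0, 0], [0, 0, 0]], [[-0.2, 0, 0], [0, 0, 0]], [[-0.24, 0, 0], [0, 0, 0]], [[-0.24, 0, 0], [0, 0, 0]]]'

```text
time_s: 9.5
tool_pos: [0.4472, -0.2118, 0.1991]
eef_rot: [-3.141, -0.001, 1.5]
ft_force: [-0.8, -0.8, 0.1]
width: 1.003
finger_force: 0.0
```

```bash
python3 - <<'E'
from h import *
im,d,m=shot('wrist','w3.png'); print(ctrl.observe()['tool_pos']); meas('wrist',im,d,m,'w')
go([(.4475,-.2135,.2),(.4475,-.2135,.041)],1.502)
im,d,m=shot('top','t3.png')
P=cloud(m,d)
q=P[(d>0)&(P[...,2]>.097)&(P[...,2]<.112)&(P[...,0]>.59)&(P[...,0]<.66)&(P[...,1]>0.02)&(P[...,1]<.24)]
k=cv2.kmeans(q[:,:2].astype(np.float32),3,None,(3,50,1e-5),5,cv2.KMEANS_PP_CENTERS);print(k[2])
E
```

```text
[ 0.44721561 -0.21141276  0.19928016]
w s2 1573 ((0.4490731954574585, -0.21210505068302155), 0.020903166383504868) [ 0.4491 -0.2112  0.0884]
w handles 3504
[[ 0.61129534 -0.17370209]
 [ 0.61130464 -0.12338173]]
[((0.6122456789016724, -0.1700274497270584), (0.02358744479715824, 0.04454220086336136), 85.72540283203125), ((0.61414635181427, -0.12765935063362122), (0.023936131969094276, 0.045018989592790604), 84.95649719238281)]
w bed ((0.614956796169281, -0.12472372502088547), (0.15778926014900208, 0.10094296932220459), 86.0877685546875)
(0.4475, -0.2135, 0.2) -> [-0.0069  0.0014 -0.0024]
(0.4475, -0.2135, 0.041) -> [-0.0072  0.0017  0.5276]
turn [-0.0003 -0.0004 -0.0009]
[[0.621822   0.09267141]
 [0.6295925  0.20152672]
 [0.62696314 0.1462375 ]]
```

View pics/w3.png

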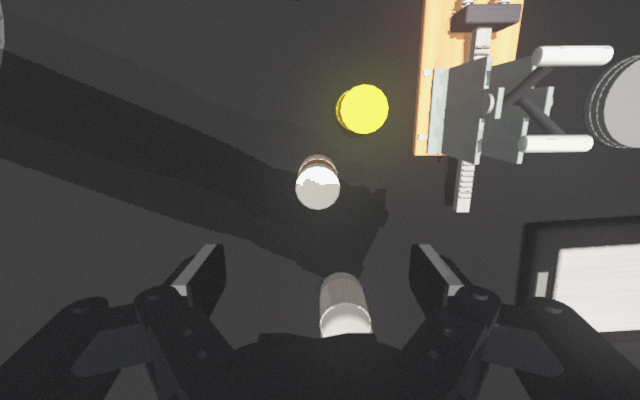

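The view shows the second spare at (318,187), with yellow (362,108) clear of the fingers and the handle bars at (572,56) and (557,143). The top camera confirms the first bottle sits in pocket 2.

send_rows --plan '[[[0, 0.004, 0.1], [0, 0, 0]], [[0, 0.004, 0.26], [0, 0, 0]], [[0, 0.004, 0.42], [0, 0, 0]], [[0, 0.004, 0.52], [0, 0, 0]], [[0, 0.004, 0.528], [0, 0, 0]], [[0, 0.004, 0.528], [0, 0, 0]]]'

```text
time_s: 10.35
tool_pos: [0.4489, -0.212, 0.0425]
eef_rot: [3.14, 0.0, 1.501]
ft_force: [0.2, 1.2, 0.7]
width: 1.002
finger_force: 0.0
```

send_rows --plan '[[[0, 0, 0], [0, 0, 0]], [[0, 0, 0], [0, 0, 0]], [[0, 0, 0], [0, 0, 0]], [[0, 0, 0], [0, 0, 0]], [[0, 0, 0], [0, 0, 0]]]' --claw 1 --newtons 30

```text
time_s: 10.98
tool_pos: [0.4486, -0.2126, 0.0421]
eef_rot: [3.14, 0.001, 1.5]
ft_force: [-1.7, 0.6, 5.5]
width: 0.478
finger_force: 29.8
```

send_rows --plan '[[[0, 0, -0.1], [0, 0, 0]], [[0, 0, -0.25], [0, 0, 0]], [[0, 0, -0.42], [0, 0, 0]], [[0, 0, -0.42], [0, 0, 0]]]'

```text
time_s: 11.48
tool_pos: [0.4498, -0.2131, 0.1712]
eef_rot: [3.136, 0.002, 1.5]
ft_force: [0.1, -0.0, -1.2]
width: 0.478
finger_force: 30.8
```

```bash
python3 - <<'E'
from h import *
c=np.array([.6292,.121])-.0825*np.array([.069,.9976]); print(c)
go([(.46,.0387,.167),(*c,.167)],1.502)
E
```

```text
[0.6235075 0.038698 ]
(0.46, 0.0387, 0.167) -> [ 0.8396 -0.0253  0.012 ]
(np.float64(0.6235075), np.float64(0.03869799999999998), 0.167) -> [0.8781 0.5183 0.0151]
turn [ 0.0039  0.0015 -0.0013]
```

send_rows --plan '[[[0.1, 0, 0], [0, 0, 0]], [[0.28, 0, 0], [0, 0, 0]], [[0.47, 0, 0], [0, 0, 0]], [[0.66, 0.05, 0], [0, 0, 0]], [[0.8, 0.16, 0], [0, 0, 0]], [[0.876, 0.3, 0], [0, 0, 0]], [[0.876, 0.44, 0], [0, 0, 0]], [[0.876, 0.51, 0], [0, 0, 0]], [[0.876, 0.522, 0.05], [0, 0, 0]], [[0.876, 0.522, 0.07], [0, 0, 0]]]'

```text
time_s: 12.72
tool_pos: [0.6217, 0.0387, 0.1437]
eef_rot: [-3.138, 0.0, 1.5]
ft_force: [0.7, -0.5, -0.3]
width: 0.479
finger_force: 30.8
```

```bash
python3 - <<'E'
from h import *
im,d,m=shot('wrist'); P=cloud(m,d)
o=ctrl.observe(); print(o['tool_pos'])
u=np.array([.069,.9976]);n=np.array([.9976,-.069]);c=np.array([.6292,.121])
A=(P[...,:2]-c)@u; B=(P[...,:2]-c)@n; Z=P[...,2]; ok=d>0
q=ok&(Z>.047)&(Z<.057)&(A>.02)&(A<.11)&(abs(B)<.045)
print('rim across',np.percentile(B[q],[0.5,2,98,99.5]).round(4))
for A0 in(-.055,0,.055):
    q=ok&(Z>.047)&(Z<.057)&(abs(B)<.02)&(abs(A-A0)<.01)
    if q.sum()>10: print('div',A0,np.percentile(A[q],[2,50,98]))
for z0 in np.arange(.12,.17,.01):
    q=ok&(Z>z0)&(Z<z0+.01)&(abs(A+.0825)<.03)&(abs(B)<.024)
    if q.sum()>30: print(round(z0,3),q.sum(),np.percentile(A[q],[1,99]).round(4),np.percentile(B[q],[1,99]).round(4))
for a in(-.0275,.0275,.0825):
    q=ok&(Z>.1)&(Z<.112)&(abs(A-a)<.03)&(abs(B)<.03)
    if q.sum()>30: print('b',a,cv2.minEnclosingCircle(np.c_[A[q],B[q]].astype(np.float32)))
E
```

```text
[0.62144851 0.03873221 0.14370427]
rim across [-0.0302 -0.0299  0.0294  0.0296]
div -0.055 [-0.05752372 -0.056394   -0.05308007]
div 0 [-0.00207908  0.00024792  0.00882363]
div 0.055 [0.05627822 0.06313824 0.06487526]
0.12 220 [-0.0751 -0.0613] [-0.0208  0.0174]
0.13 257 [-0.0745 -0.0614] [-0.0206  0.0171]
0.14 411 [-0.0767 -0.0615] [-0.0209  0.0186]
0.15 363 [-0.0756 -0.0619] [-0.0204  0.0174]
0.16 499 [-0.0772 -0.0618] [-0.0205  0.0199]
0.17 653 [-0.0778 -0.0619] [-0.0233  0.0234]
b -0.0275 ((-0.026716310530900955, -0.0008506431477144361), 0.02105369046330452)
b 0.0275 ((0.026919158175587654, 0.00036163468030281365), 0.021015938371419907)
```

send_rows --plan '[[[0, 0.004, 0], [0, 0, 0]], [[0, 0.004, 0.08], [0, 0, 0]], [[0, 0.004, 0.16], [0, 0, 0]], [[0, 0.004, 0.21], [0, 0, 0]], [[0, 0.004, 0.25], [0, 0, 0]], [[0, 0.004, 0.278], [0, 0, 0]], [[0, 0.004, 0.282], [0, 0, 0]]]'

```text
time_s: 13.65
tool_pos: [0.6241, 0.0387, 0.0614]
eef_rot: [-3.141, 0.0, 1.5]
ft_force: [-0.5, 0.4, -0.5]
width: 0.475
finger_force: 30.8
```

send_rows --plan '[[[0, 0, 0.006], [0, 0, 0]], [[0, 0, 0.009], [0, 0, 0]]]'

```text
time_s: 13.9
tool_pos: [0.6244, 0.0388, 0.0593]
eef_rot: [3.141, -0.0, 1.5]
ft_force: [0.3, 0.0, 0.5]
width: 0.482
finger_force: 30.9
```

send_rows --plan '[[[0, 0, 0], [0, 0, 0]], [[0, 0, 0], [0, 0, 0]], [[0, 0, 0], [0, 0, 0]], [[0, 0, 0], [0, 0, 0]]]' --claw 0

```text
time_s: 14.4
tool_pos: [0.6242, 0.0388, 0.059]
eef_rot: [3.142, -0.0, 1.5]
ft_force: [0.1, 0.8, 0.5]
width: 1.003
finger_force: 0.0
```

send_rows --plan '[[[0, 0, -0.1], [0, 0, 0]], [[0, 0, -0.25], [0, 0, 0]], [[0, 0, -0.42], [0, 0, 0]], [[0, 0, -0.58], [0, 0, 0]], [[0, 0, -0.58], [0, 0, 0]]]'

```text
time_s: 15.02
tool_pos: [0.6254, 0.0388, 0.2375]
eef_rot: [3.135, -0.001, 1.5]
ft_force: [0.4, 0.1, -1.1]
width: 1.001
finger_force: 0.0
```

```bash
python3 - <<'E'
from h import *
im,d,m=shot('wrist','w4.png'); P=cloud(m,d)
u=np.array([.069,.9976]);n=np.array([.9976,-.069]);c=np.array([.6292,.121])
A=(P[...,:2]-c)@u; B=(P[...,:2]-c)@n; Z=P[...,2]; ok=d>0
for a in(-.0825,-.0275,.0275,.0825):
    q=ok&(Z>.1)&(Z<.112)&(abs(A-a)<.03)&(abs(B)<.03)
    if q.sum()>30: print('b',a,cv2.minEnclosingCircle(np.c_[A[q],B[q]].astype(np.float32)))
sc,d2,m2=shot('top'); P=cloud(m2,d2);A=(P[...,:2]-c)@u; B=(P[...,:2]-c)@n; Z=P[...,2]
q=(d2>0)&(abs(B)<.03)&(A<-.11)&(A>-.2)&(Z>.025)&(Z<.06)
print('jaw A hist',np.histogram(A[q],np.arange(-.2,-.1,.005)))
go([(.613,-.149,.23)],-.07)
E
```

```text
b -0.0825 ((-0.082674041390419, 0.0004226364544592798), 0.020965108647942543)
b -0.0275 ((-0.026791809126734734, -0.0013733254745602608), 0.020847376435995102)
b 0.0275 ((0.026851598173379898, -0.000137800132506527), 0.020944394171237946)
b 0.0825 ((0.07684077322483063, -0.0008509699255228043), 0.01981329545378685)
jaw A hist (array([28, 29, 29,  7,  5,  0,  0,  0,  0,  0,  0,  0,  0,  0,  0,  0,  0,
        0,  0]), array([-0.2  , -0.195, -0.19 , -0.185, -0.18 , -0.175, -0.17 , -0.165,
       -0.16 , -0.155, -0.15 , -0.145, -0.14 , -0.135, -0.13 , -0.125,
       -0.12 , -0.115, -0.11 , -0.105]))
(0.613, -0.149, 0.23) -> [-0.627   0.0061  0.0098]
turn [ 3.0000e-04 -4.0000e-04  1.0469e+00]
```

All four bottles sit centred in their pockets to within 2 mm, and they are released. Next I move to the handles.

send_rows --plan '[[[-0.06, 0.005, 0.01], [0, 0, 0.1]], [[-0.15, 0.005, 0.01], [0, 0, 0.22]], [[-0.25, 0.005, 0.01], [0, 0, 0.34]], [[-0.35, 0.005, 0.01], [0, 0, 0.46]], [[-0.45, 0.005, 0.01], [0, 0, 0.58]], [[-0.54, 0.005, 0.01], [0, 0, 0.7]], [[-0.6, 0.005, 0.01], [0, 0, 0.8]], [[-0.627, 0.005, 0.01], [0, 0, 0.9]], [[-0.627, 0.005, 0.01], [0, 0, 1]], [[-0.627, 0.005, 0.01], [0, 0, 1]]]'

```text
time_s: 16.38
tool_pos: [0.6119, -0.149, 0.2282]
eef_rot: [-3.141, 0.002, 0.001]
ft_force: [-0.9, 1.3, -1.1]
width: 1.001
finger_force: 0.0
```

```bash
python3 - <<'E'
from h import *
im,d,m=shot('wrist','w5.png'); print(ctrl.observe()['tool_pos'])
meas('wrist',im,d,m,'w')
P=cloud(m,d);u=np.array([.066,.9978]);n=np.array([.9978,-.066]);c=np.array([.6292,.121])
def jaw(P,d,t):
    A=(P[...,:2]-c)@u; B=(P[...,:2]-c)@n; Z=P[...,2]
    q=(d>0)&(abs(B)<.025)&(A<-.105)&(A>-.25)&(Z>.035)&(Z<.075)
    h,e=np.histogram(A[q],np.arange(-.25,-.1,.003)); print(t,[(round(a,3),k) for a,k in zip(e,h) if k])
jaw(P,d,'w')
z=np.load('top.npz');jaw(cloud(z,z['d']),z['d'],'top0')
z=np.load('scene.npz');jaw(cloud(z,z['d']),z['d'],'scene0')
im,d,m=shot('scene','s5.png');jaw(cloud(m,d),d,'scene')
cv2.imwrite('pics/s5c.png',cv2.resize(im[150:310,200:460,::-1],None,fx=3,fy=3))
go([(.613,-.149,.23),(.613,-.149,.13)],-.064)
E
```

```text
[ 0.6119916  -0.14889133  0.22854328]
w carrier 1253 ((0.6271027326583862, 0.10516965389251709), (0.1950787454843521, 0.06037789583206177), 86.17491912841797) 0.051293585067516245
w handles 1875
[[ 0.6146663  -0.17440993]
 [ 0.6151759  -0.1236997 ]]
[((0.612522542476654, -0.17083346843719482), (0.023589851334691048, 0.043789394199848175), 87.44501495361328), ((0.6154009699821472, -0.12756755948066711), (0.023574482649564743, 0.043640922755002975), 89.21765899658203)]
w bed ((0.6230651140213013, 0.02352079749107361), (0.4562637507915497, 0.10033893585205078), 86.77267456054688)
w [(np.float64(-0.25), np.int64(72)), (np.float64(-0.247), np.int64(63)), (np.float64(-0.244), np.int64(58)), (np.float64(-0.241), np.int64(25)), (np.float64(-0.238), np.int64(28)), (np.float64(-0.235), np.int64(22)), (np.float64(-0.232), np.int64(18)), (np.float64(-0.229), np.int64(17)), (np.float64(-0.226), np.int64(19)), (np.float64(-0.223), np.int64(31)), (np.float64(-0.22), np.int64(36)), (np.float64(-0.217), np.int64(26)), (np.float64(-0.214), np.int64(35)), (np.float64(-0.211), np.int64(31)), (np.float64
[... 3915 characters left out ...]
7)), (np.float64(-0.184), np.int64(1)), (np.float64(-0.181), np.int64(1)), (np.float64(-0.178), np.int64(7)), (np.float64(-0.175), np.int64(5)), (np.float64(-0.172), np.int64(8)), (np.float64(-0.169), np.int64(6)), (np.float64(-0.166), np.int64(31)), (np.float64(-0.163), np.int64(30)), (np.float64(-0.16), np.int64(18)), (np.float64(-0.157), np.int64(13)), (np.float64(-0.154), np.int64(1)), (np.float64(-0.118), np.int64(1)), (np.float64(-0.115), np.int64(40)), (np.float64(-0.112), np.int64(23)), (np.float64(-0.109), np.int64(10)), (np.float64(-0.106), np.int64(3))]
(0.613, -0.149, 0.23) -> [ 0.003   0.0006 -0.0038]
(0.613, -0.149, 0.13) -> [0.0035 0.0008 0.3295]
turn [-0.0002  0.001   0.0452]
```

View pics/w5.png

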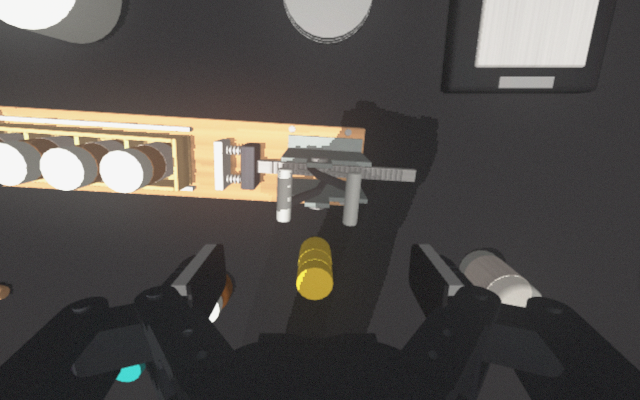

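View pics/s5c.png

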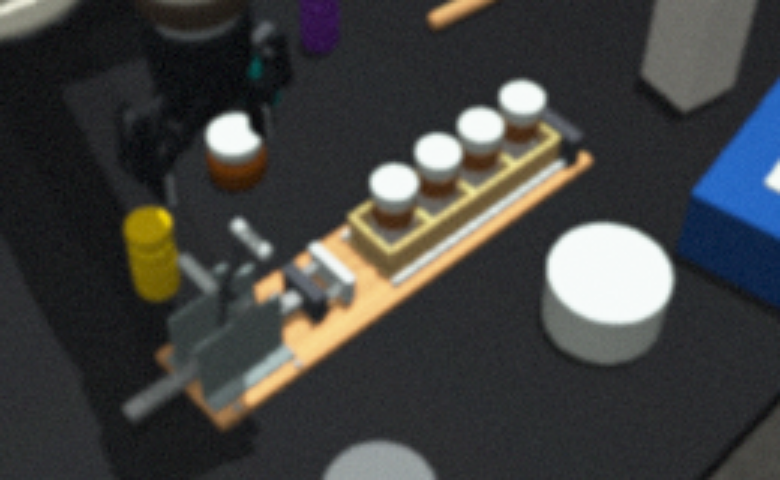

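The wrist view shows the handle bars centred between the fingers at (285,195) and (350,200). The plate is at (221,165), with a gap of about 40 mm to the carrier.

send_rows --plan '[[[0.003, 0, 0.01], [0, 0, 0.045]], [[0.003, 0, 0.08], [0, 0, 0.045]], [[0.003, 0, 0.16], [0, 0, 0.045]], [[0.003, 0, 0.24], [0, 0, 0.045]], [[0.003, 0, 0.3], [0, 0, 0.045]], [[0.003, 0, 0.328], [0, 0, 0.045]], [[0.003, 0, 0.328], [0, 0, 0.045]]]'

```text
time_s: 17.35
tool_pos: [0.613, -0.1488, 0.1311]
eef_rot: [-3.141, 0.001, -0.066]
ft_force: [0.3, 0.0, 0.4]
width: 0.995
finger_force: 0.0
```

send_rows --plan '[[[0, 0, 0], [0, 0, 0]], [[0, 0, 0], [0, 0, 0]], [[0, 0, 0], [0, 0, 0]], [[0, 0, 0], [0, 0, 0]], [[0, 0, 0], [0, 0, 0]], [[0, 0, 0], [0, 0, 0]]]' --claw 0.75 --newtons 25

```text
time_s: 18.1
tool_pos: [0.6143, -0.1493, 0.1417]
eef_rot: [3.14, -0.011, -0.067]
ft_force: [-18.6, 4.2, 51.8]
width: 0.258
finger_force: 26.0
```

```bash
cat >> h.py <<'E'
def jaw(cam,fn=None):
    im,d,m=shot(cam,fn); P=cloud(m,d);u=np.array([.066,.9978]);n=np.array([.9978,-.066]);c=np.array([.6292,.121])
    A=(P[...,:2]-c)@u; B=(P[...,:2]-c)@n; Z=P[...,2]
    q=(d>0)&(abs(B)<.024)&(A<-.09)&(A>-.25)&(Z>.035)&(Z<.075)
    h,e=np.histogram(A[q],np.arange(-.22,-.09,.002)); print(cam,' '.join(f'{a*1000:.0f}:{k}' for a,k in zip(e,h) if k))
    q=(d>0)&(abs(B)<.026)&(A>.09)&(A<.15)&(Z>.035)&(Z<.075)
    h,e=np.histogram(A[q],np.arange(.09,.15,.002)); print(cam,'end',' '.join(f'{a*1000:.0f}:{k}' for a,k in zip(e,h) if k))
E
python3 - <<'E'
from h import *
jaw('wrist','w6.png');jaw('scene')
E
```

```text
wrist -220:28 -218:48 -216:30 -214:31 -212:44 -210:35 -208:28 -206:30 -204:37 -202:38 -200:34 -198:36 -196:36 -194:34 -192:362 -190:126 -188:117 -186:125 -184:117 -182:126 -180:117 -178:109 -176:16 -172:20 -170:44 -168:33 -166:51 -164:25 -162:63 -160:11 -158:70 -156:479 -154:126 -152:123 -150:126 -148:108 -146:24 -114:618 -112:158 -110:96 -108:10 -106:62 -104:424 -102:220 -100:164 -98:136 -96:90 -94:92
wrist end 
scene -220:2 -218:2 -216:3 -214:2 -212:3 -210:6 -208:3 -206:3 -204:3 -202:5 -200:3 -198:4 -196:1 -194:16 -192:30 -190:18 -188:12 -186:9 -184:14 -182:11 -180:12 -178:14 -176:3 -172:1 -170:2 -168:3 -166:5 -164:5 -162:3 -160:5 -158:12 -156:34 -154:12 -152:8 -150:12 -148:7 -146:4 -116:5 -114:35 -112:18 -110:7 -108:2 -106:10 -104:16 -102:18 -100:10 -98:6 -96:10 -94:4
scene end 90:4 92:2 94:1 96:2 100:3 104:6 106:11 108:4 110:4 112:5 114:10 116:9 118:1 120:2 122:9 124:6 126:4 128:5 130:1 132:1
```

View pics/w6.png

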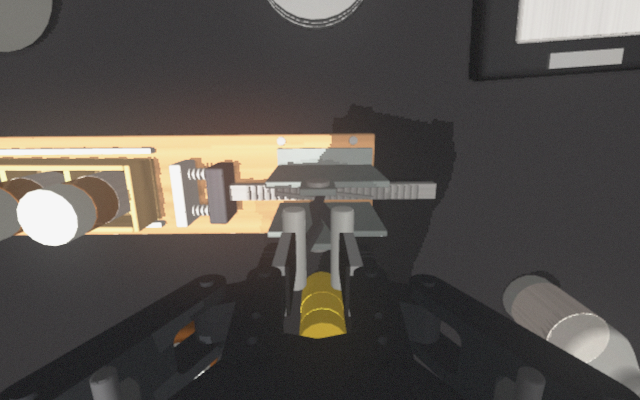

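The squeeze advanced the jaw about 10 mm. The upward force comes from the pads swinging down while the bars rise, so on later strokes I'll raise the tool as the fingers close.

send_rows --plan '[[[0, 0, 0], [0, 0, 0]], [[0, 0, 0], [0, 0, 0]], [[0, 0, 0], [0, 0, 0]], [[0, 0, 0], [0, 0, 0]], [[0, 0, 0], [0, 0, 0]]]' --claw 0

```text
time_s: 18.82
tool_pos: [0.6132, -0.149, 0.131]
eef_rot: [-3.141, 0.001, -0.067]
ft_force: [0.5, -0.6, -0.2]
width: 1.002
finger_force: 0.0
```

```bash
python3 - <<'E'
from h import *
jaw('wrist');print(ctrl.observe()['tool_pos'],ctrl.observe()['ft_force'])
E
```

```text
wrist -220:34 -218:48 -216:38 -214:33 -212:48 -210:37 -208:33 -206:37 -204:38 -202:37 -200:40 -198:35 -196:38 -194:42 -192:399 -190:139 -188:131 -186:134 -184:127 -182:128 -180:136 -178:110 -176:22 -172:16 -170:47 -168:40 -166:56 -164:24 -162:73 -160:17 -158:81 -156:523 -154:137 -152:135 -150:136 -148:122 -146:20 -114:683 -112:177 -110:109 -108:6 -106:70 -104:470 -102:257 -100:179 -98:151 -96:109 -94:96
wrist end 
[ 0.61321163 -0.14897651  0.13104687] [-0.00579425 -0.20385084 -0.12502499]
```

send_rows --plan '[[[0, 0, 0], [0, 0, 0]], [[0, 0, -0.01], [0, 0, 0]], [[0, 0, -0.025], [0, 0, 0]], [[0, 0, -0.04], [0, 0, 0]], [[0, 0, -0.04], [0, 0, 0]], [[0, 0, -0.04], [0, 0, 0]]]' --claw 0.75 --newtons 25

```text
time_s: 19.62
tool_pos: [0.6133, -0.149, 0.1434]
eef_rot: [3.142, 0.0, -0.067]
ft_force: [-0.6, 0.3, -0.2]
width: 0.246
finger_force: 0.0
```

```bash
python3 - <<'E'
from h import *
jaw('wrist')
E
```

```text
wrist -220:30 -218:42 -216:35 -214:29 -212:44 -210:31 -208:32 -206:32 -204:34 -202:36 -200:34 -198:36 -196:33 -194:36 -192:355 -190:125 -188:120 -186:125 -184:114 -182:125 -180:120 -178:106 -176:12 -172:23 -170:40 -168:28 -166:56 -164:22 -162:65 -160:17 -158:74 -156:460 -154:125 -152:123 -150:117 -148:119 -146:18 -114:591 -112:170 -110:93 -108:9 -106:61 -104:398 -102:233 -100:176 -98:124 -96:97 -94:81
wrist end
```

The pads slipped off above the bars because I raised too early. There was no harm, and the jaw held without slipping back. I'll lift, reopen and go in lower.

send_rows --plan '[[[0, 0, -0.06], [0, 0, 0]], [[0, 0, -0.12], [0, 0, 0]], [[0, 0, -0.12], [0, 0, 0]]]'

```text
time_s: 20.05
tool_pos: [0.6138, -0.1492, 0.1806]
eef_rot: [3.141, -0.002, -0.067]
ft_force: [-0.7, -0.5, -0.2]
width: 0.253
finger_force: 0.0
```

send_rows --plan '[[[0, 0, 0], [0, 0, 0]], [[0, 0, 0], [0, 0, 0]], [[0, 0, 0], [0, 0, 0]], [[0, 0, 0], [0, 0, 0]], [[0, 0, 0.06], [0, 0, 0]], [[0, 0, 0.12], [0, 0, 0]], [[0, 0, 0.185], [0, 0, 0]], [[0, 0, 0.185], [0, 0, 0]]]' --claw 0

```text
time_s: 21.05
tool_pos: [0.6124, -0.1488, 0.1224]
eef_rot: [-3.141, 0.003, -0.067]
ft_force: [-0.8, 0.9, -0.1]
width: 1.002
finger_force: 0.0
```

send_rows --plan '[[[0, 0, 0], [0, 0, 0]], [[0, 0, 0], [0, 0, 0]], [[0, 0, -0.01], [0, 0, 0]], [[0, 0, -0.02], [0, 0, 0]], [[0, 0, -0.025], [0, 0, 0]], [[0, 0, -0.025], [0, 0, 0]]]' --claw 0.72 --newtons 20

```text
time_s: 21.8
tool_pos: [0.6139, -0.1495, 0.1318]
eef_rot: [3.141, -0.001, -0.067]
ft_force: [3.2, -3.8, -1.6]
width: 0.281
finger_force: 4.9
```

```bash
python3 - <<'E'
from h import *
jaw('wrist')
E
```

```text
wrist -220:34 -218:45 -216:31 -214:34 -212:45 -210:29 -208:34 -206:49 -204:30 -202:31 -200:48 -198:33 -196:33 -194:51 -192:33 -190:31 -188:41 -186:36 -184:41 -182:40 -180:37 -178:36 -176:405 -174:169 -172:124 -170:134 -168:133 -166:139 -164:125 -162:123 -160:53 -154:34 -152:15 -150:72 -148:18 -146:75 -144:24 -142:70 -140:523 -138:172 -136:127 -134:141 -132:132 -130:58 -114:669 -112:180 -110:114 -108:4 -106:71 -104:471 -102:240 -100:189 -98:149 -96:93 -94:106
wrist end
```

send_rows --plan '[[[0, 0, 0], [0, 0, 0]], [[0, 0, 0.01], [0, 0, 0]], [[0, 0, 0.025], [0, 0, 0]], [[0, 0, 0.025], [0, 0, 0]], [[0, 0, 0.025], [0, 0, 0]]]' --claw 0

```text
time_s: 22.48
tool_pos: [0.6133, -0.1487, 0.1241]
eef_rot: [-3.141, -0.0, -0.067]
ft_force: [-1.1, 0.3, -0.1]
width: 1.001
finger_force: 0.0
```

```bash
python3 - <<'E'
from h import *
jaw('wrist')
E
```

```text
wrist -220:40 -218:49 -216:35 -214:34 -212:51 -210:34 -208:35 -206:54 -204:33 -202:36 -200:50 -198:33 -196:34 -194:54 -192:30 -190:35 -188:42 -186:42 -184:37 -182:39 -180:40 -178:35 -176:440 -174:179 -172:138 -170:142 -168:134 -166:146 -164:126 -162:138 -160:50 -154:31 -152:15 -150:83 -148:21 -146:87 -144:15 -142:83 -140:535 -138:201 -136:146 -134:139 -132:144 -130:57 -116:1 -114:741 -112:191 -110:103 -108:6 -106:96 -104:503 -102:240 -100:218 -98:161 -96:114 -94:99
wrist end
```

send_rows --plan '[[[0, 0, 0], [0, 0, 0]], [[0, 0, 0], [0, 0, 0]], [[0, 0, -0.01], [0, 0, 0]], [[0, 0, -0.02], [0, 0, 0]], [[0, 0, -0.025], [0, 0, 0]], [[0, 0, -0.025], [0, 0, 0]]]' --claw 0.72 --newtons 20

```text
time_s: 23.28
tool_pos: [0.6133, -0.1495, 0.1309]
eef_rot: [3.141, 0.0, -0.068]
ft_force: [2.1, -4.8, -3.3]
width: 0.284
finger_force: 4.9
```

```bash
python3 - <<'E'
from h import *
jaw('wrist')
E
```

```text
wrist -220:37 -218:47 -216:32 -214:35 -212:47 -210:35 -208:34 -206:48 -204:32 -202:36 -200:49 -198:28 -196:35 -194:50 -192:32 -190:30 -188:50 -186:29 -184:34 -182:48 -180:29 -178:40 -176:46 -174:25 -172:35 -170:38 -168:32 -166:34 -164:39 -162:38 -160:36 -158:512 -156:150 -154:134 -152:128 -150:136 -148:134 -146:140 -144:115 -142:30 -136:11 -134:20 -132:80 -130:12 -128:77 -126:21 -124:651 -122:149 -120:130 -118:136 -116:125 -114:161 -112:159 -110:100 -108:10 -106:73 -104:466 -102:271 -100:178 -98:142 -96:114 -94:89
wrist end
```

The plate has just met the carrier, so I'll do one more stroke in small steps.

send_rows --plan '[[[0, 0, 0], [0, 0, 0]], [[0, 0, 0.01], [0, 0, 0]], [[0, 0, 0.025], [0, 0, 0]], [[0, 0, 0.025], [0, 0, 0]], [[0, 0, 0.025], [0, 0, 0]]]' --claw 0

```text
time_s: 23.95
tool_pos: [0.6133, -0.1487, 0.1241]
eef_rot: [-3.141, -0.0, -0.067]
ft_force: [0.4, -0.2, -0.0]
width: 0.999
finger_force: 0.0
```

send_rows --plan '[[[0, 0, 0], [0, 0, 0]], [[0, 0, 0], [0, 0, 0]], [[0, 0, 0], [0, 0, 0]], [[0, 0, -0.006], [0, 0, 0]], [[0, 0, -0.01], [0, 0, 0]]]' --claw 0.42 --newtons 25

```text
time_s: 24.58
tool_pos: [0.6142, -0.1496, 0.1273]
eef_rot: [3.141, -0.002, -0.067]
ft_force: [5.9, -4.5, -4.4]
width: 0.582
finger_force: 5.9
```

```bash
cat >> h.py <<'E'
def comp(cam='wrist'):
    # jaw block back face, plate back face, carrier near rim: medians of the near-vertical faces
    im,d,m=shot(cam); P=cloud(m,d);u=np.array([.066,.9978]);n=np.array([.9978,-.066]);c=np.array([.6292,.121])
    A=(P[...,:2]-c)@u*1000; B=(P[...,:2]-c)@n; Z=P[...,2]
    q=(d>0)&(abs(B)<.024)&(A<-90)&(A>-220)&(Z>.035)&(Z<.075); a=A[q]
    h,e=np.histogram(a,np.arange(-220,-90,.5))
    pk=[round(e[i],1) for i in range(1,len(h)-1) if h[i]>120 and h[i]>=h[i-1] and h[i]>h[i+1]]
    print(cam,'peaks',[(p,int(h[int((p+220)*2)])) for p in pk]); return
E
python3 - <<'E'
from h import *
jaw('wrist'); comp(); jaw('scene')
E
```

```text
wrist -220:34 -218:43 -216:37 -214:31 -212:48 -210:35 -208:33 -206:49 -204:33 -202:31 -200:50 -198:32 -196:30 -194:52 -192:30 -190:33 -188:52 -186:35 -184:33 -182:49 -180:38 -178:31 -176:58 -174:31 -172:29 -170:60 -168:29 -166:30 -164:37 -162:40 -160:39 -158:40 -156:43 -154:36 -152:108 -150:538 -148:151 -146:139 -144:136 -142:137 -140:141 -138:135 -136:90 -134:5 -130:1 -128:9 -126:50 -124:51 -122:658 -120:155 -118:144 -116:117 -114:144 -112:178 -110:149 -108:101 -106:5 -104:95 -102:491 -100:247 -98:202 -96:153 -94:112
wrist end 
wrist peaks [(np.float64(-150.0), 276), (np.float64(-121.0), 295), (np.float64(-101.5), 144)]
scene -220:2 -218:1 -216:2 -214:3 -212:6 -210:3 -208:2 -206:5 -204:4 -202:2 -200:5 -198:3 -196:3 -194:5 -192:3 -190:4 -188:2 -186:5 -184:2 -182:7 -180:1 -178:7 -176:3 -174:2 -172:3 -170:6 -168:3 -166:3 -164:2 -162:6 -160:1 -158:4 -156:4 -154:3 -152:16 -150:35 -148:14 -146:12 -144:10 -142:11 -140:11 -138:11 -136:8 -134:2 -128:4 -126:6 -124:8 -122:35 -120:15 -118:11 -116:8 -114:14 -112:5 -110:12 -108:5 -106:5 -104:7 -102:25 -100:16 -98:12 -96:12 -94:8
scene end 90:7 92:2 94:3 96:2 98:1 100:3 104:3 106:4 108:8 110:11 112:5 114:11 116:6 118:5 120:6 122:4 124:7 126:5 128:4 130:1
```

send_rows --plan '[[[0, 0, 0], [0, 0, 0]], [[0, 0, -0.002], [0, 0, 0]], [[0, 0, -0.004], [0, 0, 0]], [[0, 0, -0.004], [0, 0, 0]], [[0, 0, -0.004], [0, 0, 0]]]' --claw 0.5 --newtons 25

```text
time_s: 25.35
tool_pos: [0.6141, -0.1496, 0.1286]
eef_rot: [3.141, -0.002, -0.067]
ft_force: [4.5, -4.3, 2.2]
width: 0.501
finger_force: 8.0
```

```bash
python3 - <<'E'
from h import *
comp(); comp()
o=ctrl.observe(); print(o['finger_force'],o['width'],o['ft_force'])
u=np.array([.066,.9978]);n=np.array([.9978,-.066]);c=np.array([.6292,.121])
def peak(z,im,d,m,t):
    P=cloud(m,d);A=(P[...,:2]-c)@u*1000; B=(P[...,:2]-c)@n; Z=P[...,2]
    for b in((-.02,.02),):
        q=(d>0)&(abs(B)<.028)&(A>85)&(A<150)&(Z>.043)&(Z<.085)
        h,e=np.histogram(A[q],np.arange(85,150,2)); print(t,' '.join(f'{a:.0f}:{k}' for a,k in zip(e,h) if k))
        q&=(Z>.057); print(t,'stop top pts',np.percentile(A[q],[2,10,50,90]).round(1) if q.any() else None,np.median(Z[q]) if q.any() else None)
    for a in(-82.5,-27.5,27.5,82.5):
        q=(d>0)&(Z>.1)&(Z<.112)&(abs(A-a)<30)&(abs(B)<.03)
        if q.sum()>30: print('b',a,cv2.minEnclosingCircle(np.c_[A[q],B[q]*1000].astype(np.float32)))
im,d,m=shot('scene','s9.png'); peak(0,im,d,m,'scene')
cv2.imwrite('pics/s9c.png',cv2.resize(im[150:310,220:460,::-1],None,fx=3.3,fy=3.3))
E
```

```text
wrist peaks [(np.float64(-147.5), 226), (np.float64(-121.0), 257), (np.float64(-101.5), 138)]
wrist peaks [(np.float64(-147.5), 240), (np.float64(-121.0), 260), (np.float64(-101.5), 159)]
8.021244183182716 0.49951161684175294 [ 4.13581664 -4.77316895  1.79223861]
scene 85:3 87:6 89:3 91:7 93:3 95:2 97:1 99:4 103:2 105:2 107:6 109:8 111:6 113:11 115:3 117:5 119:11 121:3 123:6 125:9 127:4 129:2 131:1
scene stop top pts [ 86.9  87.7 114.  123.9] 0.05917083168517667
b -82.5 ((-81.11466979980469, -0.4847571551799774), 23.30453872680664)
b -27.5 ((-25.9387149810791, -2.3903374671936035), 22.444631576538086)
b 27.5 ((28.002716064453125, -2.832789421081543), 21.970916748046875)
b 82.5 ((83.41070556640625, -1.197078824043274), 22.357946395874023)
```

View pics/s9c.png

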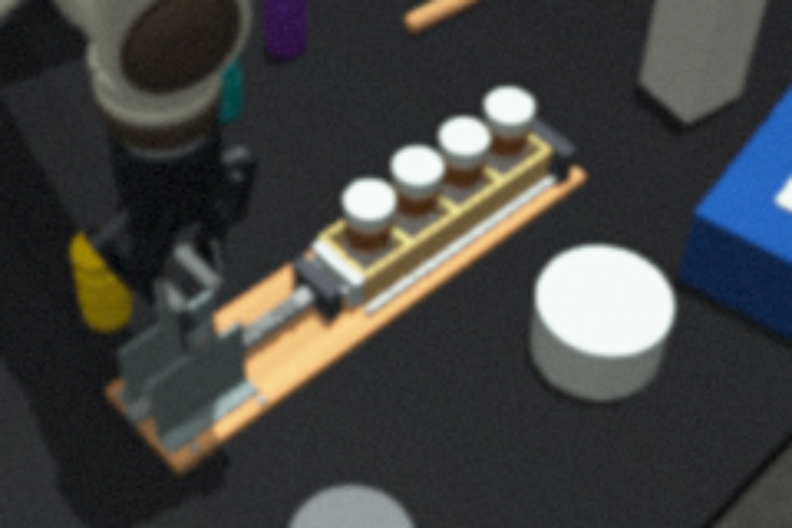

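The picture shows all four bottles upright, with the carrier against the stop. The last step advanced the jaw block 2.5 mm while the plate and carrier stayed put, which puts the plate at about 9.5 mm of travel. I'll hand it in.

```bash
python3 -c "
from cell import ctrl
print(ctrl.close_job())"
```

```text
the job is handed in; nothing more can be done
None
```

I handed the job in, but no pass or fail result came back: all four bottles stand in their pockets, the carrier is pressed against the stop, the plate is pushed back about 9.5 mm by camera estimate, and the handles are still held squeezed.

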